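# Scan the shelf lane and hold its pusher back for restocking

## Task

The vase lane is sold out and is to be refilled. Scan its tag by squeezing the trigger of the clamped hand scanner all the way in and letting it spring back out, then pull the lane's sprung pusher back until its plate is level with the clip on the side rail. Finish while still holding the pusher there, so that a colleague can load the lane, and leave the loose vases standing where they are.

Things in the scene. Friction and masses are not known exactly. Their poses are not given: they have to be found in the camera images.
- lane_tray: Fixed grey shelf lane, a trough 260 x 104 mm. Origin on the table, on its centre line; x runs along the lane to the closed customer end, z up. It spans x = -170 (lip 26 mm high) to +90 mm (clear lip 56 mm high). Rails 46 mm high, 4 thick, at y = +-50 mm. It stands left or right of the robot's middle, the scanner on the other side; x is within 0.35 rad of the robot's x.
- pusher (a joint): How far the white pusher has been pulled along the lane (the tray's -x direction), in m. 0 = sprung fully forward, where it rests at tray x = +60 mm; hard stop at 0.20. A spring pulls it forward again with about 2.5 N at 0, rising 2.5 N per 100 mm (about 6.5 N at 160 mm).
- pusher_fin (a point): Middle of the grip fin on the pusher, 120 mm above the table, mid-thickness of the plate; axes as the tray's. The pusher is an upright white plate across the lane, 6 mm thick, 120 mm wide at its ears (heights 80 to 102 mm, above the rails). The fin stands on its top centre: 14 mm thick along the lane, 40 mm wide, heights 100 to 138 mm; grip it from above, closing along the lane.
- fill_clip: Small fixed white clip on the tray's -y rail, 10 mm long along the lane, with a 4 mm thick upright fin to 64 mm height and a tongue pointing outward. Origin mid-length on the rail's top (46 mm high); axes as the tray's. The mark for the pusher: the plate's middle comes level with its middle along the lane, 90 to 160 mm behind the pusher's rest. The pusher's ear passes above it freely.
- scan_stand: Fixed plywood board 220 x 190 x 10 mm, a grey pistol-grip hand scanner clamped on its side on it, so that grip and trigger lie level. Origin on the table; x along the scanner's aim, to the upright tag card (x = 146, 100 mm high), within 0.25 rad of the robot's x; y across, z up. Scanner head: x -35 to 95, y 20 to 92 mm, top 102 mm high.
- scanner_grip (a point): Centre of the scanner's grip, level with the trigger pad: stand x = 0, y = -16 mm, 65 mm high; axes as the stand's. The grip is a fixed bar along y (stand y -94 to +25 mm), 30 mm thick in x, heights 48 to 82 mm; room beneath and on both sides for fingers, the board's top is 10 mm high. The trigger is on its +x side.
- trigger (a joint): Angle of the scanner's trigger in rad: 0 = out (at rest), 0.26 = squeezed in to its stop. A spring returns it; full squeeze takes about 10 N at the pad.
- trigger_pad (a point): Point on the trigger's outer face to press, stand x = 37, y = -16 mm, 65 mm high when out. The trigger is a black bar 8 mm thick, 24 high, 52 long, hinged upright next to the head; it stands off the grip. Over grip and trigger: 52 mm out, about 42 mm squeezed; the pad moves about 10 mm to -x. From above, one finger beyond the pad, the other behind the grip, and close along stand x.
- vase_near: Loose green glass vase, eight-sided, 78 mm wide, 118 mm high, 0.3 kg, standing between the tray and the scanner, nearest the robot. Origin at the centre of its underside. Not to be disturbed.
- vase_mid: The same kind of green vase, about 140 mm farther from the robot. Not to be disturbed.
- vase_far: Loose clear open vase, round, 74 mm wide, 125 mm high, farthest from the robot. Origin at the centre of its underside. Not to be disturbed.

How it is judged:
By the outcome, as a careful person would: the job done as asked, in the order asked, and still so for the second after the job is handed in, while the arm keeps its last pose, push and grip.
It also fails if it takes over 48 s, if anything falls off the work surface, if the arm or the gripper's body presses on something with over 40 N, if the wrist force passes 120 N, or if a joint passes its speed limit or range.

## Robot

A 7-joint arm with a two-finger parallel gripper is mounted at the origin on the work surface. World frame = base frame: x ahead of the robot, y to its left, z up, the work surface at z = 0. Lengths are in m, angles in degrees, forces in N, time in s.
With the tool pointing down it reaches from about 0.4 to 0.85 m from the base axis. Payload 4.5 kg.
Tool frame: the origin (TCP) lies midway between the tips of the shut fingers; the grasp point (between the pads) lies 19 mm behind it; x points along the fingers, z is the direction in which the jaws open and shut, and the axes are right-handed (so a half turn about x gives the same grasp; the last joint's range is limited). The gripper opens to 85 mm and grips with 20 to 120 N. Pads are 22 mm wide; open, the fingers measure 114 mm over their backs; the gripper's body (76 mm by 85 mm) begins 54 mm behind the grasp point. The pads swing forward as they close: fully open they stand 13 mm farther back than shut.
Start: joints at [73.041, 39.483, -11.15, 89.685, 9.013, 51.709, -12.324], TCP at [0.202, -0.591, 0.231] pointing down, gripper open.
Joint ranges: [-172.22, 172.22], [-26.19, 119.32], [-84.43, 86.54], [7.71, 146.69], [-57.33, 237.33], [2.42, 119.75], [-152.13, 152.13]. Speed limits (degrees/s): [147.25, 147.25, 180, 180, 180, 180, 180].

## Interface

Orientations are given as a 3x3 rotation matrix whose columns are the frame's x, y, z axes.
In Python, from cell import manip gives the robot as it stands. The module is installed in compiled form; this text tells all that it offers.
- The arm moves only by the shell command python3 -m inch 'ROWS' [FORCE]. ROWS is JSON, a list of rows, each a list of 5 numbers: the gripper command: -1 is fully open, 1 is shut, values between are in proportion, then the shift along the tool's x, y, z in mm, then the turn about the tool's x in rad. A call has 1 to 20 rows; each row is the pose to reach, as a shift and turn from the pose measured when the call began, along the tool's axes at that moment; what a row does not reach only later rows make up. A row lasts 1/10 s, in which the tool goes at most 50 mm and 8.59 degrees, less where a joint would pass 70% of its speed; a pose out of reach is approached as far as the arm can. A call with a gripper value outside its range is refused whole. The fingers move at their own pace and stop on an object; FORCE is the grip in N (left out, the last holds). Time passes only in rows, so rows that repeat a pose let the fingers close. It gives the time, the measured TCP pose, the force and the opening at its end, in the units of the state.
- manip.observe(): the state, without advancing time (a new reading comes with each control period).
- manip.grab_frame(name): name is "scene" or "top"; returns a dict with "image" (420x560x3 uint8, blue, green, red), "camera_matrix" (3x3 intrinsics, pixels), "eye" and "rotation" of the camera in the world. Camera axes: x right, y down, z forward; pixel columns grow to the right and rows downward; lengths in m; the calibration is good to about 2 mm. A picture is of the moment at which its call begins. There is no depth.
- manip.job_done(): hands the job in, once; it reports no verdict.
Trained networks look in a picture, given as the dict that the camera call returned (one of the last four; its "shot" number tells which), for a name from the list of things; names that differ only in an ending like _2 or _b are one class to them, and where a whole thing is asked for, a point or a joint stands for the part that bears it (a point fixed in the world has none). Each returns a list of dicts, best first, with "confidence" (0 to 1); they miss things now and then, are a little off and sometimes report something else, mostly with a low value. They report only what shows in the picture. A call takes as long as a camera call.
- manip.search_frame(query, picture): "location" ([row, column] in pixels, amid what is visible of it).
The state is a dict: "t": time; "joint_positions": joint angles; "qvel": joint speeds; "tau": joint torques, N m; "ee_pos": TCP position; "orientation": TCP orientation; "ft_force": force on the tool from outside, world axes, zero at the start; "wrist_torque": the same for the moment, N m; "gripper_width": finger opening in m.
Only numpy, scipy, OpenCV 4.12 (cv2) and the standard library are available. Lean on these libraries where they do the work, as an engineer would, in place of code of your own. Each camera call takes 0.05 s, during which the arm holds its last target. There are 200 camera calls.

## Working session

There is one attempt and no reset: what is moved stays moved. The work goes in short steps, Python scripts to look and compute and a shell command to move; the robot and the scene stay as the last step left them, time stands still between calls to the robot, and variables do not carry over. Pictures are saved under pics/ and viewed, about 8 in all and at most 12, crops included, and the job is handed in when it is done.

```bash
mkdir -p pics
python3 - <<'E'
from cell import manip
import cv2,numpy as np
s=manip.observe(); print(s['t'],s['ee_pos'],np.round(s['orientation'],3).tolist(),s['gripper_width'])
for n in("scene","top"):
    f=manip.grab_frame(n); cv2.imwrite(f"pics/{n}0.png",f['image'])
    print(n,f['camera_matrix'],f['eye'],f['rotation'])
    for q in["lane_tray","pusher_fin","fill_clip","scan_stand","scanner_grip","trigger_pad","trigger","vase_near","vase_mid","vase_far"]:
        print(q,[(np.round(d['location']).tolist(),round(d['confidence'],2)) for d in manip.search_frame(q,f)[:2]])
E
python3 -c "
import cv2,numpy as np
cv2.imwrite('pics/both0.png',cv2.resize(np.vstack([cv2.imread('pics/scene0.png'),cv2.imread('pics/top0.png')]),None,fx=.714,fy=.714))"
```

```text
0.0 [ 0.20213944 -0.59069609  0.23047039] [[-0.001, 0.946, 0.324], [0.002, 0.324, -0.946], [-1.0, -0.0, -0.002]] 0.08540830959223175
scene [[400.42311551   0.         277.20553959]
 [  0.         400.42311551 207.13106634]
 [  0.           0.           1.        ]] [ 1.27244647 -0.08325203  0.60029627] [[ 0.06190597  0.60019582 -0.79745384]
 [ 0.99806089 -0.0424208   0.0455514 ]
 [-0.00648887 -0.7987274  -0.60165808]]
lane_tray [([222.0, 174.0], 0.59)]
pusher_fin [([222.0, 165.0], 0.96), ([192.0, 298.0], 0.73)]
fill_clip []
scan_stand [([234.0, 424.0], 0.74)]
scanner_grip [([237.0, 424.0], 0.88)]
trigger_pad [([209.0, 417.0], 0.76)]
trigger [([212.0, 416.0], 0.8)]
vase_near [([194.0, 298.0], 0.66)]
vase_mid [([232.0, 300.0], 0.56)]
vase_far [([281.0, 315.0], 0.73)]
top [[545.05648057   0.         282.34458011]
 [  0.         545.05648057 216.25858247]
 [  0.           0.           1.        ]] [ 0.48084482 -0.04363896  1.17729515] [[ 0.0097254  -0.99087032  0.13446718]
 [-0.99995005 -0.00932689  0.00359322]
 [-0.00230626 -0.13449541 -0.99091153]]
lane_tray [([274.0, 386.0], 0.89), ([222.0, 265.0], 0.37)]
pusher_fin [([228.0, 397.0], 0.57)]
fill_clip []
scan_stand [([226.0, 138.0], 0.92), ([303.0, 416.0], 0.63)]
scanner_grip [([228.0, 140.0], 0.7), ([221.0, 264.0], 0.27)]
trigger_pad [([227.0, 134.0], 0.42)]
trigger [([229.0, 140.0], 0.71)]
vase_near [([272.0, 255.0], 0.95), ([230.0, 138.0], 0.18)]
vase_mid [([221.0, 265.0], 0.7)]
vase_far [([139.0, 263.0], 0.72), ([225.0, 397.0], 0.6)]
```

View pics/scene0.png

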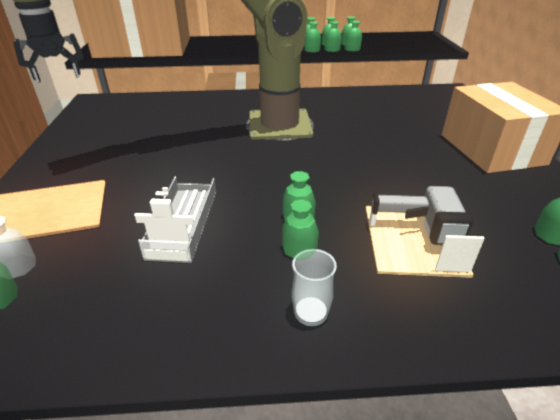

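View pics/top0.png

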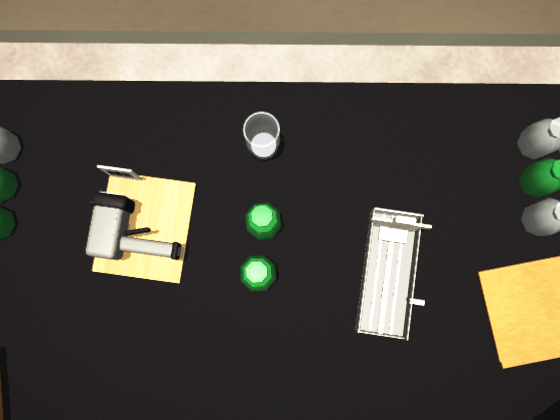

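The scene shows the scanner on the left (+y) and the tray on the right (-y), with the vases between them. In the top view the grip bar runs from about (col 120, row 243) to (180, 251), the trigger is near (138, 232), the pusher is near (400, 222) and the clip near (417, 302). I'll enlarge the top view to get landmarks.

```bash
python3 - <<'E'
import cv2,numpy as np
im=cv2.imread('pics/top0.png'); k=4
def crop(r0,r1,c0,c1):
    a=cv2.resize(im[r0:r1,c0:c1],None,fx=k,fy=k,interpolation=cv2.INTER_CUBIC)
    for r in range((r0+9)//10*10,r1,10): cv2.line(a,(0,(r-r0)*k),(6,(r-r0)*k),(0,0,255),1); cv2.putText(a,str(r),(8,(r-r0)*k+4),0,.35,(0,0,255),1)
    for c in range((c0+9)//10*10,c1,10): cv2.line(a,((c-c0)*k,0),((c-c0)*k,6),(0,255,255),1); cv2.putText(a,str(c),((c-c0)*k-8,16),0,.35,(0,255,255),1)
    return a
cv2.imwrite('pics/z0.png',np.hstack([crop(200,345,78,200),crop(200,345,355,433)]))
E
cat > h.py <<'E'
import numpy as np
K=np.array([[545.05648057,0,282.34458011],[0,545.05648057,216.25858247],[0,0,1]])
eye=np.array([0.48084482,-0.04363896,1.17729515])
R=np.array([[0.0097254,-0.99087032,0.13446718],[-0.99995005,-0.00932689,0.00359322],[-0.00230626,-0.13449541,-0.99091153]])
def w(r,c,z):
    d=R@np.linalg.solve(K,[c,r,1]); return eye+d*(z-eye[2])/d[2]
def px(p):
    q=K@(R.T@(np.asarray(p)-eye)); return q[1]/q[2],q[0]/q[2]
def fit(obs): # obs: (localx,localy,z,row,col) -> x,y,yaw (columns weights equal)
    from scipy.optimize import least_squares
    def f(v):
        c,s=np.cos(v[2]),np.sin(v[2]); e=[]
        for x,y,z,r,cc in obs: 
            a=px([v[0]+c*x-s*y,v[1]+s*x+c*y,z]); e+=[a[0]-r,a[1]-cc]
        return e
    o=least_squares(f,[.5,0,0],loss='soft_l1'); return o.x,np.round(f(o.x),1)
E
```

```text
(no output)
```

View pics/z0.png

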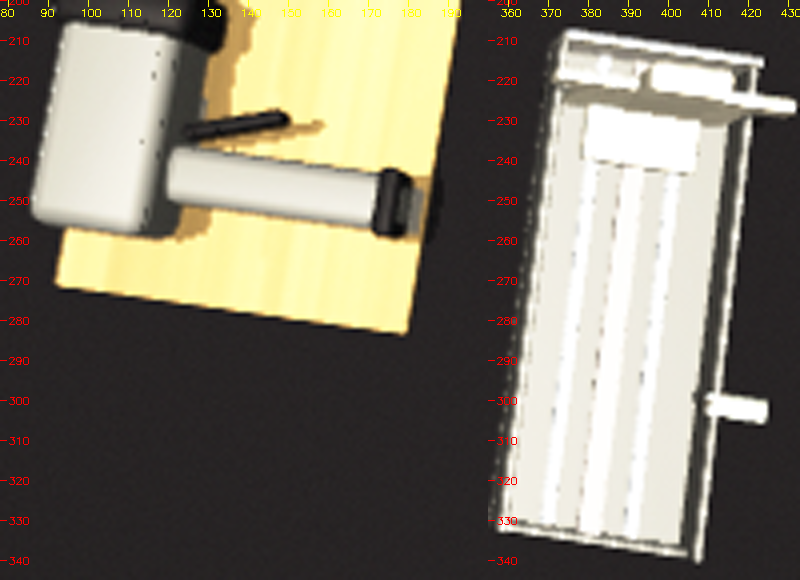

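Run:
```python
from h import *
v,e=fit([(-.17,.052,.046,332,357.5),(-.17,-.052,.046,340,408),(.09,.052,.056,207.5,374.5),(.09,-.052,.056,215.5,423.5)])
print('tray',v,e); T=v
def loc(T,p):
    c,s=np.cos(T[2]),np.sin(T[2]); d=p[:2]-T[:2]; return np.array([c*d[0]+s*d[1],-s*d[0]+c*d[1]])*1e3
def glob(T,x,y): c,s=np.cos(T[2]),np.sin(T[2]); return T[:2]+[c*x-s*y,s*x+c*y]
for r,c in((300.5,411),(302.5,424)): print('clip',loc(T,w(r,c,.055)))
print('fin',glob(T,.06,0),px([*glob(T,.06,0),.138]),'ears',px([*glob(T,.06,-.06),.102]),px([*glob(T,.06,.06),.102]))
a,b,c=w(271,92,.01),w(283,180,.01),w(180,195,.01)
y1=np.arctan2(*(a-b)[:2]); print('yaw bottom',-np.arctan2((a-b)[0],(a-b)[1]),'right',np.arctan2((c-b)[1],(c-b)[0]),np.linalg.norm(a-b))
v,e=fit([(0,.020,.075,243,121),(0,-.094,.065,251,181),(-.11,.095,.01,271,92),(-.11,-.095,.01,283,180)])
print('stand',v,e); S=v
for n,r,c,z in(('gripL',243,121,.075),('gripR',251,181,.065),('trigtip',230,150,.077),('trighinge',232.5,125,.077),('bl',271,92,.01),('headback',256,100,.09)): print(n,loc(S,w(r,c,z)))
```

```text
tray [ 0.55770045 -0.26952248 -0.140627  ] [ 0.7 -0.3  0.5  0.  -0.4 -0.2 -1.   0.5]
clip [-89.39583811 -46.40911885]
clip [-89.43087126 -73.00221403]
fin [ 0.61710815 -0.27793232] (np.float64(219.87364272075217), np.float64(406.20755821684673)) ears (np.float64(226.67705305581086), np.float64(432.21166262071125)) (np.float64(217.71682281628503), np.float64(372.20172196163156))
yaw bottom -0.12434024095005744 right -0.11118687701820107 0.1902128546811044
stand [ 0.57792984  0.2608616  -0.0901694 ] [-3.5  3.3 -5.5 -0.1 19.2 -1.  16.2 -0.2]
gripL [-7.67669943 25.69735966]
gripR [-11.14633496 -95.55502353]
trigtip [ 24.31599951 -29.88383179]
trighinge [14.20095682 19.97662421]
bl [-69.56996677  98.8808784 ]
headback [-38.45361827  59.19273176]
```

Run:
```python
from h import *
y=-0.119
gl,gr=w(243,121,.075),w(251,181,.065)
c,s=np.cos(y),np.sin(y); Rm=np.array([[c,-s],[s,c]])
print(-np.arctan2((gl-gr)[0],(gl-gr)[1]))
# origin from mid of grip axis points (x=0), butt end y=-94, board corner y +-95
a=Rm.T@gl[:2];b=Rm.T@gr[:2]; A=Rm.T@w(271,92,.01)[:2];B=Rm.T@w(283,180,.01)[:2]
print('x',a[0],b[0],'y',b[1]+.094,(A[1]+B[1])/2)
for yo in((b[1]+.094+(A[1]+B[1])/2)/2,):
    O=Rm@np.array([(a[0]+b[0])/2,yo]);print('O',O)
    for n,r,cc,z in(('tip',230,150,.077),('hinge',232.5,125,.077),('bl',271,92,.01),('hb',256,100,.09)): print(n,1e3*(Rm.T@(w(r,cc,z)[:2]-O)))
    print('squeeze mid', O+Rm@[.011,-.016], O+Rm@[0.011,-.02])
```

```text
-0.11877658648047083
x 0.5344590433339469 0.534486143843779 y 0.32579157461823444 0.32935744828910085
O [0.56958215 0.26180562]
tip [ 33.56807026 -29.11677767]
hinge [22.0199236  20.43137538]
bl [-63.99072858  96.88800805]
hb [-31.7432368   58.11333331]
squeeze mid [0.57860485 0.24461286] [0.57812997 0.24064115]
```

```bash
python3 -m inch '[[-1,0,31,-33,-0.06],[-1,0,62,-67,-0.12],[-1,0,93,-100,-0.18],[-1,0,124,-134,-0.24],[-1,0,155,-167,-0.3],[-1,0,186,-200,-0.36],[-1,0,217,-234,-0.42],[-1,0,248,-267,-0.48],[-1,0,280,-301,-0.54],[-1,0,311,-334,-0.6],[-1,0,342,-368,-0.66],[-1,0,373,-401,-0.72],[-1,0,404,-435,-0.78],[-1,0,435,-468,-0.84],[-1,0,466,-501,-0.9],[-1,0,500,-540,-0.96],[-1,0,535,-580,-1.02],[-1,0,570,-620,-1.07],[-1,0,600,-650,-1.1],[-1,0,621,-669,-1.122]]' 30
python3 -c "
from cell import manip
import numpy as np
s=manip.observe();print(np.round(s['orientation'],3).tolist(),s['joint_positions'])"
```

```text
t: 3.1
ee_pos: [0.5738, 0.2481, 0.2315]
orientation: [[0.001, 0.114, 0.994], [0.004, 0.994, -0.114], [-1.0, 0.004, 0.001]]
ft_force: [0.2, -0.2, 0.4]
gripper_width: 0.0854
[[0.001, 0.114, 0.994], [0.004, 0.994, -0.114], [-1.0, 0.004, 0.001]] [-13.95780932  40.74779669 -24.83451017  89.36095503  19.59832001
  54.08407987 -51.55627645]
```

```bash
python3 -m inch '[[-1,30,-3,0,0.003],[-1,70,-5,0,0.005],[-1,110,-5,0,0.005],[-1,125,-5,0,0.005],[-1,125,-5,0,0.005]]'
python3 - <<'E'
from cell import manip
import cv2,numpy as np
a=manip.grab_frame("scene");b=manip.grab_frame("top")
p=cv2.resize(a['image'][150:290,350:490],None,fx=4,fy=4,interpolation=2)[:, :400*1]
p=cv2.resize(a['image'][160:290,350:480],(400,400),interpolation=2);q=cv2.resize(b['image'][170:300,70:200],(400,400),interpolation=2)
cv2.imwrite('pics/s1.png',np.hstack([p,q]))
E
```

```text
t: 3.6
ee_pos: [0.572, 0.2429, 0.1046]
orientation: [[-0.003, 0.118, 0.993], [0.002, 0.993, -0.118], [-1.0, 0.001, -0.003]]
ft_force: [0.1, 0.0, -0.1]
gripper_width: 0.0858
```

View pics/s1.png

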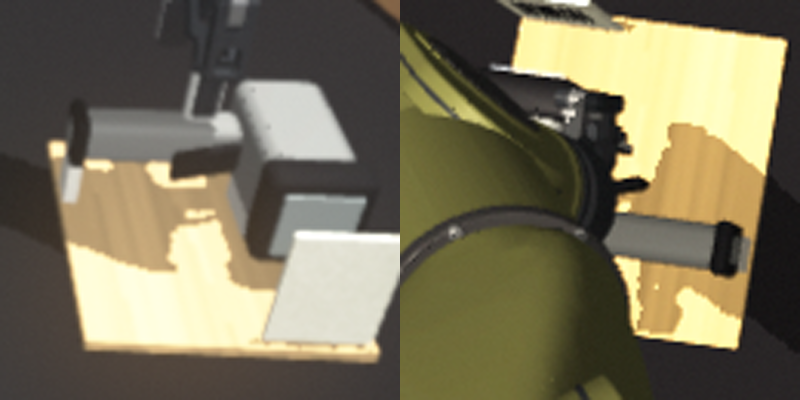

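The front finger's tip is at crop (205,115), beside the head, and the trigger bar is at crop (172–240, 150–178). I'll check both against projections.

Run:
```python
import numpy as np
K=np.array([[400.423,0,277.2055],[0,400.423,207.131],[0,0,1]]);eye=np.array([1.27244647,-0.08325203,0.60029627])
R=np.array([[0.06190597,0.60019582,-0.79745384],[0.99806089,-0.0424208,0.0455514],[-0.00648887,-0.7987274,-0.60165808]])
def p(x):
    q=K@(R.T@(np.array(x)-eye));u=q[:2]/q[2];return np.round((u-[350,160])*400/130)
O=np.array([.5696,.2618]);c,s=np.cos(-.119),np.sin(-.119);Rm=np.array([[c,-s],[s,c]])
for n,l,z in(('pad',(.037,-.016),.065),('tiptop',(.037,-.032),.077),('tipbot',(.037,-.032),.053),('butt',(0,-.094),.065),('headFtop',(.095,.092),.102),('headF',(.095,.02),.102),('card',(.146,.0),.1)): print(n,p([*(O+Rm@np.array(l)),z]))
z=np.array([.993,-.118]);y=np.array([.118,.993]);T=np.array([.572,.2429])
for o in(-.011,.011): print('fingertip',p([*(T+z*.05+y*o),.1176]),p([*(T-z*.05+y*o),.1176]))
```

```text
pad [182. 163.]
tiptop [162. 149.]
tipbot [156. 176.]
butt [ 63. 129.]
headFtop [381. 178.]
headF [267. 175.]
card [255. 227.]
fingertip [182. 117.] [154.  37.]
fingertip [215. 118.] [184.  38.]
```

```bash
python3 -m inch '[[-1,20,2,2,0],[-1,40,2,2,0],[-1,55,2,2,0],[-1,62,2,2,0],[-1,62,2,2,0],[-1,62,2,2,0]]' 30
```

```text
t: 4.3
ee_pos: [0.5773, 0.2468, 0.0468]
orientation: [[0.004, 0.119, 0.993], [0.006, 0.993, -0.119], [-1.0, 0.006, 0.004]]
ft_force: [0.7, 0.0, -0.1]
gripper_width: 0.0855
```

```bash
python3 -m inch '[[-1,4,-2,-3,0],[-1,4,-2,-3,0],[1,4,-2,-3,0],[1,4,-2,-3,0],[1,4,-2,-3,0],[1,4,-2,-3,0],[1,4,-2,-3,0],[1,4,-2,-3,0],[1,4,-2,-3,0],[1,4,-2,-3,0],[1,4,-2,-3,0],[1,4,-2,-3,0]]' 30
```

```text
t: 5.5
ee_pos: [0.5743, 0.2444, 0.044]
orientation: [[0.005, 0.121, 0.993], [0.005, 0.993, -0.121], [-1.0, 0.005, 0.004]]
ft_force: [-2.8, -2.1, 9.1]
gripper_width: 0.0405
```

Opening is 40.5 mm, about what a full squeeze needs. I'll squeeze a bit harder to confirm it is at the stop, then look.

```bash
python3 -m inch '[[1,0,0,0,0],[1,0,0,0,0],[1,0,0,0,0],[1,0,0,0,0]]' 50
python3 - <<'E'
from cell import manip
import cv2,numpy as np
a=manip.grab_frame("scene")
cv2.imwrite('pics/s2.png',cv2.resize(a['image'][160:290,350:480],(500,500),interpolation=2))
E
```

```text
t: 5.9
ee_pos: [0.5741, 0.2444, 0.0442]
orientation: [[0.004, 0.121, 0.993], [0.005, 0.993, -0.121], [-1.0, 0.005, 0.004]]
ft_force: [-2.4, -1.7, 4.2]
gripper_width: 0.0404
```

View pics/s2.png

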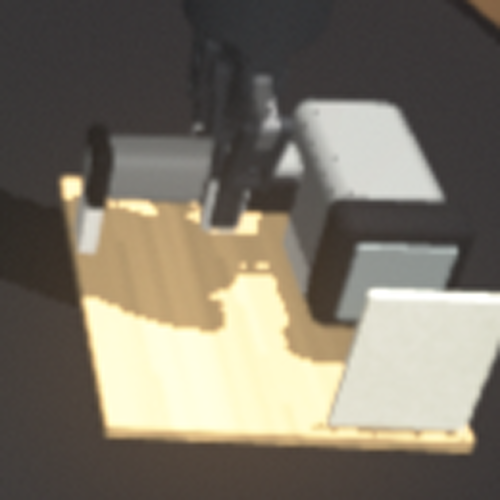

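Width holds at 40.4 mm under more force, so the trigger is at its stop. The finger covers the trigger tip at (225,200) in the crop. Next I open and rise.

```bash
python3 -m inch '[[-1,0,0,0,0],[-1,0,0,0,0],[-1,0,0,0,0],[-1,0,0,0,0],[-1,0,0,0,0],[-1,0,0,0,0],[-1,0,0,0,0],[-1,0,0,0,0],[-1,-30,0,0,0],[-1,-70,0,0,0],[-1,-110,0,0,0],[-1,-150,0,0,0],[-1,-190,0,0,0],[-1,-190,0,0,0]]' 40
python3 - <<'E'
from cell import manip
import cv2,numpy as np
a=manip.grab_frame("scene")
cv2.imwrite('pics/s3.png',cv2.resize(a['image'][160:290,350:480],(500,500),interpolation=2))
E
```

```text
t: 7.35
ee_pos: [0.5762, 0.2458, 0.2403]
orientation: [[0.014, 0.122, 0.992], [0.01, 0.993, -0.122], [-1.0, 0.012, 0.013]]
ft_force: [0.5, -0.3, -0.0]
gripper_width: 0.0855
```

View pics/s3.png

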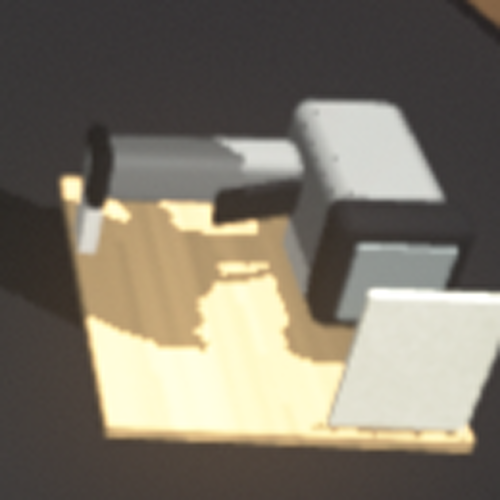

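The trigger is back out, with its tip at the same place as before the squeeze (scaled). Next I go above the fin.

```bash
python3 -m inch '[[-1,0,-35,7,0],[-1,0,-70,14,0],[-1,0,-105,21,0],[-1,0,-140,28,0],[-1,0,-175,35,0],[-1,0,-210,42,0.01],[-1,0,-245,50,0.01],[-1,0,-280,57,0.01],[-1,0,-315,64,0.01],[-1,0,-350,71,0.01],[-1,0,-385,78,0.02],[-1,0,-420,85,0.02],[-1,0,-455,92,0.02],[-1,0,-490,100,0.02],[-1,0,-505,103,0.02],[-1,0,-515,105,0.02],[-1,0,-515,105,0.02],[-1,0,-515,105,0.02]]'
python3 - <<'E'
from cell import manip
import cv2,numpy as np
a=manip.grab_frame("scene");b=manip.grab_frame("top")
p=cv2.resize(a['image'][140:270,100:230],(400,400),interpolation=2);q=cv2.resize(b['image'][200:340,330:470],(400,400),interpolation=2)
cv2.imwrite('pics/s4.png',np.hstack([p,q]))
E
```

```text
t: 9.2
ee_pos: [0.6167, -0.2769, 0.2335]
orientation: [[0.01, 0.139, 0.99], [0.01, 0.99, -0.139], [-1.0, 0.011, 0.008]]
ft_force: [0.0, 0.8, 0.2]
gripper_width: 0.0852
```

View pics/s4.png

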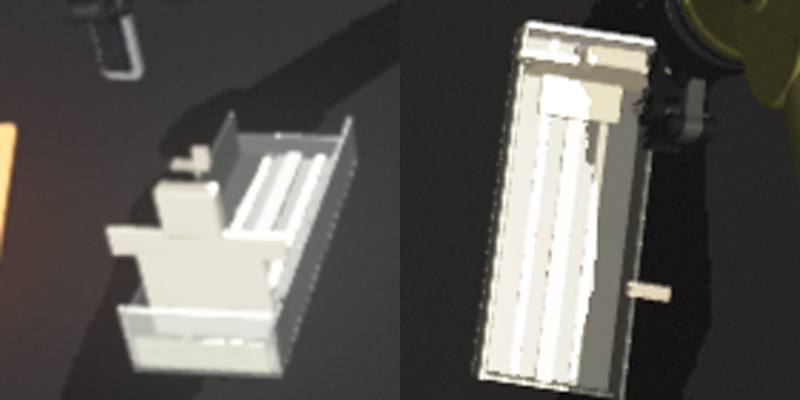

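```bash
python3 - <<'E'
import numpy as np
K=np.array([[400.423,0,277.2055],[0,400.423,207.131],[0,0,1]]);eye=np.array([1.27244647,-0.08325203,0.60029627])
R=np.array([[0.06190597,0.60019582,-0.79745384],[0.99806089,-0.0424208,0.0455514],[-0.00648887,-0.7987274,-0.60165808]])
O=np.array([.5577,-.2695]);c,s=np.cos(-.1406),np.sin(-.1406);Rm=np.array([[c,-s],[s,c]])
for l,z in(((.067,.02),.138),((.067,-.02),.138),((.063,.06),.102),((.063,-.06),.102),((.09,.052),.056),((-.0895,-.075),.05),((-.0895,-.05),.064)):
    q=K@(R.T@(np.array([*(O+Rm@np.array(l)),z])-eye));print(l,np.round((q[:2]/q[2]-[100,140])*400/130))
E
python3 -m inch '[[-1,35,-1,0,0],[-1,70,-2,-1,0],[-1,90,-2,-1,0],[-1,90,-2,-1,0]]'
```

```text
(0.067, 0.02) [212. 190.]
(0.067, -0.02) [151. 187.]
(0.063, 0.06) [283. 233.]
(0.063, -0.06) [104. 225.]
(0.09, 0.052) [270. 312.]
(-0.0895, -0.075) [171. 158.]
(-0.0895, -0.05) [199. 144.]
t: 9.7
ee_pos: [0.6144, -0.2755, 0.1408]
orientation: [[0.004, 0.136, 0.991], [0.012, 0.991, -0.136], [-1.0, 0.012, 0.002]]
ft_force: [-1.5, -0.4, 0.2]
gripper_width: 0.0853
```

```bash
python3 -m inch '[[-1,20,0,2,0],[-1,37,-1,3,-0.003],[-1,37,-1,3,-0.003],[1,37,-1,3,-0.003],[1,37,-1,3,-0.003],[1,37,-1,3,-0.003],[1,37,-1,3,-0.003],[1,37,-1,3,-0.003],[1,37,-1,3,-0.003],[1,37,-1,3,-0.003],[1,37,-1,3,-0.003],[1,37,-1,3,-0.003],[1,37,-1,3,-0.003],[1,37,-1,3,-0.003],[1,37,-1,3,-0.003]]' 60
python3 -c "
from cell import manip
print(manip.observe()['joint_positions'])"
```

```text
t: 11.2
ee_pos: [0.6182, -0.2767, 0.1044]
orientation: [[0.006, 0.133, 0.991], [0.011, 0.991, -0.133], [-1.0, 0.012, 0.004]]
ft_force: [1.6, 0.2, 5.2]
gripper_width: 0.0131
[ 32.78049849  53.6176826  -24.32512299  85.03189826  25.9889692
  46.86824976  -8.26175316]
```

```bash
python3 -m inch '[[1,0,0,-5,0],[1,0,0,-15,0],[1,0,0,-25,0],[1,0,0,-35,0],[1,0,0,-45,0],[1,0,0,-55,0],[1,0,0,-65,0],[1,0,1,-75,0],[1,0,1,-85,0],[1,0,1,-95,0],[1,0,1,-105,0],[1,0,1,-115,0],[1,0,1,-125,0],[1,0,1,-135,0],[1,0,1,-143,0],[1,0,1,-148,0],[1,0,1,-148,0],[1,0,1,-148,0],[1,0,1,-148,0]]'
python3 - <<'E'
from cell import manip
import cv2,numpy as np
a=manip.grab_frame("scene");b=manip.grab_frame("top")
p=cv2.resize(a['image'][140:240,110:210],(400,400),interpolation=2);q=cv2.resize(b['image'][265:365,350:450],(400,400),interpolation=2)
cv2.imwrite('pics/s5.png',np.hstack([p,q]))
E
```

```text
t: 13.1
ee_pos: [0.4732, -0.2564, 0.1044]
orientation: [[0.009, 0.133, 0.991], [0.011, 0.991, -0.133], [-1.0, 0.012, 0.008]]
ft_force: [6.5, -0.8, 3.7]
gripper_width: 0.0133
```

View pics/s5.png

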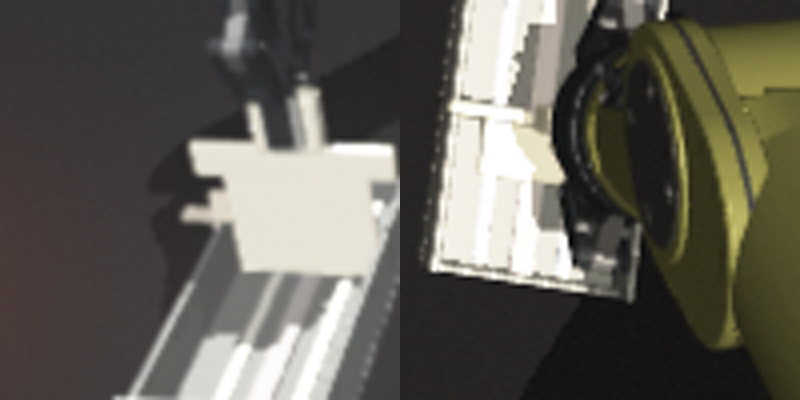

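Run:
```python
from h import *
from cell import manip
import cv2
b=manip.grab_frame("top")['image'];cv2.imwrite('pics/t5.png',b)
g=cv2.cvtColor(b,cv2.COLOR_BGR2GRAY);g0=cv2.cvtColor(cv2.imread('pics/top0.png'),cv2.COLOR_BGR2GRAY)
print(g[284:300,360:374])
print(g0[294:309,408:427])
T=[.5577,-.2695,-.1406]
def loc(p):
    c,s=np.cos(T[2]),np.sin(T[2]); d=p[:2]-T[:2]; return np.round(np.array([c*d[0]+s*d[1],-s*d[0]+c*d[1]])*1e3,1)
for r in(290,291,292):print(r,loc(w(r,364,.102)))
for cc in(412,418,423):
    col=g0[294:309,cc].astype(float); m=np.clip(col-90,0,None); r=(m*np.arange(294,309)).sum()/m.sum(); print('clip',cc,r,loc(w(r,cc,.05)))
```

```text
[[ 52  96  63 129 247 240 240 240 239 240 239 239 239 244]
 [ 45  63  61 123 244 225 240 240 240 239 239 239 239 245]
 [ 45  62  61 127 245 219 240 240 240 240 239 239 238 246]
 [ 60  63  62 132 243 218 240 239 240 240 240 239 238 244]
 [ 85  61  67 132 229 176 228 231 240 240 239 239 240 250]
 [ 47  58  84 160 218 117 118 145 228 228 228 228 223 226]
 [ 50  65 133 232 239 221 219 210 205 190 157 139 135 211]
 [ 59  83 189 255 255 255 255 255 255 254 246 235 229 232]
 [ 64  81 177 254 255 255 255 255 255 255 255 255 255 255]
 [ 76  62 105 213 203 227 246 253 254 255 255 255 255 255]
 [ 97  63 130 245 213 227 213 195 174 167 141 201 246 252]
 [ 63  65 133 243 216 240 240 240 240 233 130 209 254 250]
 [ 62  69 137 232 198 240 240 240 240 234 143 241 255 255]
 [ 63  82 171 235 219 240 240 240 240 234 155 248 255 255]
 [ 62 102 213 231 218 240 240 240 240 233 169 253 255 255]
 [ 63 126 242 235 240 241 240 240 240 233 190 255 255 255]]
[[ 60  61  58 114 237 152  36  37  39  38  35  36  37  39  34  37  35  37
   37]
 [ 61  60  60 122 238 145  38  37  38  37  36  37  36  36  37  37  38  35

[... 538 characters left out ...]
 255 255 255 255 255 244  36
   36]
 [ 63 127 246 255 254 254 254 253 255 255 255 255 255 255 255 255 238  38
   36]
 [ 59  54 124 239 130  43 104 198 240 245 254 254 254 254 255 254 177  38
   37]
 [ 59  57 129 236  91  35  36  35  37  36  53 106 106 128 213 232 100  38
   37]
 [ 60  61 125 222  55  38  36  36  37  35  36  35  38  36  37  38  36  36
   36]
 [ 61  76 153 220  51  37  37  36  38  38  37  37  37  37  37  37  37  38
   36]
 [ 62  90 190 220  45  35  38  37  37  36  35  38  37  38  35  38  35  36
   37]]
290 [-83.8  57.6]
291 [-85.7  57.3]
292 [-87.6  57.1]
clip 412 298.7689912826899 [-85.5 -49.2]
clip 418 301.6587728740581 [-89.5 -62. ]
clip 423 302.54427645788337 [-89.7 -72.3]
```

The plate is at tray x ≈ -86.9 mm (ear) or -86.4 mm (TCP travel), and the clip is at -89.6, so it needs about 3 mm more.

```bash
python3 -m inch '[[1,0,0,-2,0],[1,0,0,-4,0],[1,0,0,-4,0],[1,0,0,-4,0],[1,0,0,-4,0]]'
```

```text
t: 13.75
ee_pos: [0.4703, -0.256, 0.1044]
orientation: [[0.011, 0.133, 0.991], [0.011, 0.991, -0.133], [-1.0, 0.012, 0.01]]
ft_force: [6.0, -1.6, 1.6]
gripper_width: 0.0132
```

Run:
```python
from h import *
from cell import manip
import cv2
f=manip.grab_frame("top");b=f['image']
a=manip.grab_frame("scene")['image']
g=cv2.cvtColor(b,cv2.COLOR_BGR2GRAY);print(g[288:299,363:367].tolist())
old=cv2.imread('pics/top0.png')
for n,(r0,r1,c0,c1) in dict(far=(108,165,238,285),mid=(198,245,240,288),near=(250,296,236,282)).items():
    print(n,cv2.phaseCorrelate(np.float64(cv2.cvtColor(old,6)[r0:r1,c0:c1]),np.float64(g[r0:r1,c0:c1])))
cv2.imwrite('pics/s6.png',a); print(manip.observe()['ee_pos'],manip.observe()['t'])
```

```text
[[131, 230, 199, 240], [166, 230, 220, 240], [184, 218, 189, 228], [215, 204, 190, 158], [255, 255, 254, 246], [255, 255, 255, 255], [252, 254, 254, 255], [242, 180, 170, 180], [232, 197, 240, 239], [235, 220, 240, 240], [231, 218, 240, 240]]
far ((0.00725539025128441, -0.015025548121951005), 1.0024427220710113)
mid ((0.05378923517221068, -0.006932986841079014), 1.0039282907506677)
near ((-0.0030462209658885797, -0.051999467884172645), 1.0071281233921774)
[ 0.47028512 -0.25594856  0.10439922] 13.85
```

View pics/s6.png

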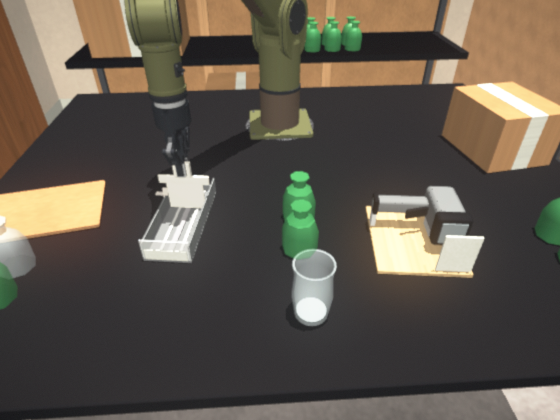

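The ear bar is now centred at row 293, which is tray x ≈ -89.5 mm against the clip at -89.6. The vases have moved under 0.1 px and the trigger is out, so I'm handing in.

```bash
python3 -c "
from cell import manip
print(manip.job_done())"
```

```text
the job is handed in; nothing more can be done
None
```

I scanned the tag first, then pulled the pusher back to the clip. I handed the job in at about 13.9 s, with the gripper still holding the pusher by its fin.

- **Trigger:** I squeezed it to its stop. The opening held at 40.4 mm even when I raised the grip from 30 to 50 N. After release, the picture showed the trigger back out where it had been.
- **Pusher:** The plate's middle measured tray x ≈ -89.5 mm against -89.6 mm for the clip, from the top camera. Tool travel gave 149.3 mm against the 149.6 mm needed, so the two agree. The grip was set to 60 N, with an opening of 13.2 mm on the fin and no slip seen.
- **Vases:** All three moved less than 0.1 pixel in the top view between the first and last pictures.
- **Disagreement between cameras:** The scene camera put the tray about 3–4 mm farther to +y than the top camera. I split the difference for gripping the fin, and it does not affect the position along the lane.

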